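# Pack the sampling caddy by colour

### The job

Pack the grey caddy for the sampling round from the things standing next to it on the desk (not those beside the centrifuge at the far left): stand the yellow-lid cup, the red-lid cup, the blue-cap bottle and the brown bottle with the black cap each in the round holder that has the colour of its lid or cap, upright and standing down on the caddy's floor inside the ring. Leave the white bottle with the red cap and the empty open beaker standing where they are, and tip nothing over.

Things in the scene. Friction and masses are not known exactly. Their poses are not given: they have to be found in the camera images.
- yellow_cup: Sample cup with clear body and yellow screw lid, closed, 41 mm across the lid (38 mm below it, narrower at the foot), 50 mm high, about 50 g. Origin: centre of its underside; z up. At the start it stands on the desk to the left of the grey tray, within reach; any like it by the centrifuge at the far left are fixed and not meant.
- red_cup: Sample cup with clear body and red screw lid, closed, 41 mm across the lid (38 mm below it, narrower at the foot), 50 mm high, about 50 g. Origin: centre of its underside; z up. At the start it stands on the desk to the left of the grey tray, within reach; any like it by the centrifuge at the far left are fixed and not meant.
- blue_cap_bottle: Reagent bottle, white with a blue cap, 40 mm across the body up to the shoulder (about 60 mm up), cap 24 mm across, 83 mm high, about 90 g. Origin: centre of its underside; z up. At the start it stands on the desk to the left of the grey tray, within reach; any like it by the centrifuge at the far left are fixed and not meant.
- brown_bottle: Reagent bottle, brown with a black cap, 40 mm across the body up to the shoulder (about 60 mm up), cap 24 mm across, 83 mm high, about 90 g. Origin: centre of its underside; z up. At the start it stands on the desk to the left of the grey tray, within reach; any like it by the centrifuge at the far left are fixed and not meant.
- red_cap_bottle: Reagent bottle, white with a red cap, 40 mm across the body up to the shoulder (about 60 mm up), cap 24 mm across, 83 mm high, about 90 g. Origin: centre of its underside; z up. At the start it stands on the desk to the left of the grey tray, within reach; any like it by the centrifuge at the far left are fixed and not meant. A look-alike that is not wanted in the caddy.
- beaker: Empty open clear plastic beaker without a lid, 58 mm across the rim, 69 mm high. Origin: centre of its underside; z up. It stands among the things left of the grey tray (not the one by the centrifuge). A look-alike that is not wanted in the caddy.
- yellow_holder: The yellow round holder, one of four (yellow, red, blue, black, any order) in a row 78 mm apart along a fixed open grey tray, 330 x 104 mm, rim 18 mm above the desk: a fixed ring, inner diameter 58 mm, outer 66 mm, 12 mm high. Origin: ring centre at its foot, on the tray floor (6 mm above the desk) on which the thing is to stand; x along the tray, y across it.
- red_holder: The red round holder, one of four (yellow, red, blue, black, any order) in a row 78 mm apart along a fixed open grey tray, 330 x 104 mm, rim 18 mm above the desk: a fixed ring, inner diameter 58 mm, outer 66 mm, 12 mm high. Origin: ring centre at its foot, on the tray floor (6 mm above the desk) on which the thing is to stand; x along the tray, y across it.
- blue_holder: The blue round holder, one of four (yellow, red, blue, black, any order) in a row 78 mm apart along a fixed open grey tray, 330 x 104 mm, rim 18 mm above the desk: a fixed ring, inner diameter 58 mm, outer 66 mm, 12 mm high. Origin: ring centre at its foot, on the tray floor (6 mm above the desk) on which the thing is to stand; x along the tray, y across it.
- black_holder: The black round holder, one of four (yellow, red, blue, black, any order) in a row 78 mm apart along a fixed open grey tray, 330 x 104 mm, rim 18 mm above the desk: a fixed ring, inner diameter 58 mm, outer 66 mm, 12 mm high. Origin: ring centre at its foot, on the tray floor (6 mm above the desk) on which the thing is to stand; x along the tray, y across it.
Not all that is in view belongs to the job. What is shaped like the beaker but pink is not meant.

How it is judged:
By the outcome, as a careful person would: the job done as asked, in the order asked, and still so for the second after the job is handed in, with the robot touching nothing.
It also fails if it takes over 106 s, if anything falls off the work surface, if the arm or the gripper's body presses on something with over 40 N, if the wrist force passes 120 N, or if a joint passes its speed limit or range.

### The arm

A 6-joint arm with a two-finger parallel gripper is mounted at the origin on a cart in front of the work surface, level with it; the furniture and walls round the work are solid. World frame = base frame: x ahead of the robot, y to its left, z up, the work surface at z = 0. Lengths are in m, angles in degrees, forces in N, time in s.
With the tool pointing down it reaches from about 0.4 to 0.825 m from the base axis. Payload 7 kg.
Tool frame: the origin (TCP) lies midway between the tips of the shut fingers; the grasp point (between the pads) lies 19 mm behind it; z points along the fingers, y is the line along which they close (so a half turn about z gives the same grasp; the last joint's range is limited). The gripper opens to 88 mm and grips with 3 to 60 N. Pads are 19 mm wide; open, the fingers measure 130 mm over their backs; the gripper's body (78 mm by 193 mm) begins 47 mm behind the grasp point.
Start: joints at [-58.837, 20.546, 0.682, 0, -70.136, -16.507], TCP at [0.171, -0.653, 0.227] pointing down, gripper open.
Joint ranges: [-176.03, 176.03], [-82.01, 121.73], [-58.28, 71.71], [-173.87, 95.51], [-174.79, -0.11], [-173.66, 173.66]. Speed limits (degrees/s): [136.94, 136.94, 172.46, 180, 180, 180].

### API

Orientations are given as [roll, pitch, yaw] about the fixed x, y, z axes, in that order (R = Rz(yaw) Ry(pitch) Rx(roll)).
In Python, from plant import ctrl gives the robot as it stands.
- The arm moves only by the tool arm_command, never from a script. Its argument "steps" is a list of rows, each an object with "translation": the shift along the tool's x, y, z in mm, a list of three; "rotation": the turn, a rotation vector about the tool's x, y, z in units of 5 degrees (1.0 is 5 degrees), a list of three; "claw": the finger opening in mm, from 0 to 87.6. In form: [{"translation": [x, y, z], "rotation": [rx, ry, rz], "claw": claw}, ...]. A call has 1 to 5 rows; each row is the pose to reach, as a shift and turn from the pose commanded when the call began, along the tool's axes at that moment; what a row does not reach only later rows make up. A row lasts 1/10 s, in which the tool goes at most 50 mm and 8.59 degrees, less where a joint would pass 70% of its speed; a pose out of reach is approached as far as the arm can. A call with a gripper value outside its range is refused whole. The fingers move at their own pace and stop on an object; the grip force is fixed at half the most. Time passes only in rows, so rows that repeat a pose let the fingers close. It gives the time, the measured TCP pose, the force, the opening and the grip force at its end, in the units of the state.
- ctrl.get_obs(): the state, without advancing time (a new reading comes with each control period).
- ctrl.snapshot(name): name is "scene" or "side" or "wrist"; returns (picture, depth): 384x512x3 uint8, red, green, blue; 384x512 float32, m along the optical axis (not along the pixel's ray), 0 where there is no reading.
- ctrl.calibration(name): a dict with "vertical_fov" (degrees; the focal length in pixels is half the picture's height over the tangent of half this angle, whatever the lens; pixels are square), "cx", "cy" (the principal point, pixels), "rvec" (rotation vector, rad) and "tvec" (3), from world to camera coordinates, as OpenCV has them; the wrist camera has in their place "hand_eye" (4x4, takes a point from camera to tool coordinates, whose origin is the TCP and whose axes are the flange's). Camera axes: x right, y down, z forward; pixel columns grow to the right and rows downward; lengths in m; the calibration is good to about 2 mm. A picture is of the moment at which its call begins: read the wrist's pose just before it. calibration takes no time and is no camera call.
- ctrl.close_job(): hands the job in; it is judged then, once.
The state is a dict: "clock": time; "joint_pos": joint angles; "qvel": joint speeds; "tau": joint torques, N m; "tool_pos": TCP position; "orientation": TCP orientation; "force": force on the tool from outside, world axes, zero at the start; "moment": the same for the moment, N m; "opening": finger opening in m; "gripper_force": force on a finger pad.
Only numpy, scipy, OpenCV 4.12 (cv2) and the standard library are available. Lean on these libraries where they do the work, as an engineer would, in place of code of your own. Each camera call takes 0.05 s, during which the arm holds its last target. There are 200 camera calls.

## Working session

There is one attempt and no reset: what is moved stays moved. The work goes in short steps, Python scripts to look and compute and a tool call to move; the robot and the scene stay as the last step left them, time stands still between calls to the robot, and variables do not carry over. Pictures are saved under pics/ and viewed, at most 14 in all, crops included, and the job is handed in when it is done.

Besides the shell and the picture viewer there is one more tool, called after "Emit:" as name([rows], argument=value, ...), one row to a line, values as JSON. arm_command: Moves the arm, as the interface text tells. Its arguments: {"type":"object","properties":{"steps":{"type":"array"}},"required":["steps"]}

```bash
mkdir -p pics; ls; cat > h.py <<'E'
import numpy as np, cv2
from plant import ctrl
def snap(n,save=None):
    p,d=ctrl.snapshot(n)
    if save: cv2.imwrite(f'pics/{save}.png',cv2.cvtColor(p,cv2.COLOR_RGB2BGR))
    return p,d
def cam(n,obs=None):
    c=ctrl.calibration(n); f=192/np.tan(np.radians(c['vertical_fov'])/2)
    if n=='wrist':
        from scipy.spatial.transform import Rotation as R
        T=np.eye(4);T[:3,:3]=R.from_euler('xyz',obs['orientation'],degrees=True).as_matrix();T[:3,3]=obs['tool_pos']
        M=T@np.array(c['hand_eye']); return f,c['cx'],c['cy'],M[:3,:3],M[:3,3]
    Rm=cv2.Rodrigues(np.array(c['rvec'],float))[0]; return f,c['cx'],c['cy'],Rm.T,-Rm.T@np.array(c['tvec'],float).ravel()
def onplane(C,u,v,z):
    f,cx,cy,R,o=C; r=R@np.array([(u-cx)/f,(v-cy)/f,1]); return o+r*(z-o[2])/r[2]
def cloud(C,d):
    f,cx,cy,R,o=C; v,u=np.mgrid[:d.shape[0],:d.shape[1]]
    P=np.stack([(u-cx)/f*d,(v-cy)/f*d,d],-1)@R.T+o; P[d==0]=np.nan; return P
E
python3 - <<'E'
from h import *
print(ctrl.get_obs()); 
for n in('scene','side','wrist'): print(ctrl.calibration(n))
a,_=snap('scene','scene0');b,_=snap('side','side0')
E
```

```text
pics
{'clock': 0.0, 'joint_pos': array([-5.88363198e+01,  2.05902341e+01,  6.31234278e-01, -2.18911854e-02,
       -7.01360976e+01, -1.65080850e+01]), 'qvel': array([-0.0762243 , -0.0011747 , -0.00936072,  0.0562922 ,  0.01471445,
        0.05316393]), 'tau': array([ 2.91819691e-03, -5.82720423e+01,  2.93063146e+01,  6.99763834e+00,
        6.72334674e-03, -1.74332413e-04]), 'tool_pos': array([ 0.17063851, -0.65253762,  0.22561139]), 'orientation': array([ 1.79902974e+02, -7.29418114e-03, -1.65351854e+02]), 'force': array([-0.63883374, -0.08486874, -0.30917564]), 'moment': array([-0.03134472, -0.06120985, -0.00701195]), 'gripper_force': 0.0, 'opening': 0.0875955098004028}
{'vertical_fov': 54.40278677594699, 'cx': 261.0738763202178, 'cy': 186.75100736277517, 'rvec': array([ 0.84827198, -2.597933  ,  0.97655981]), 'tvec': array([0.61948234, 0.15319583, 0.74586306])}
{'vertical_fov': 54.376384040532415, 'cx': 258.1774488797537, 'cy': 191.63353285844332, 'rvec': array([ 1.93491006, -0.41574929,  0.2813446 ]), 'tvec': array([-0.4296936 ,  0.21586459,  0.4653546 ])}
{'vertical_fov': 64.62743247843999, 'cx': 251.92172192469135, 'cy': 193.1876140092477, 'hand_eye': array([[ 8.52723746e-05, -9.60434347e-01, -2.78506476e-01,
         7.46614806e-02],
       [ 9.99999996e-01,  8.87452693e-05,  1.37768655e-07,
         2.93895292e-04],
       [ 2.45838145e-05, -2.78506475e-01,  9.60434351e-01,
        -1.57384243e-01],
       [ 0.00000000e+00,  0.00000000e+00,  0.00000000e+00,
         1.00000000e+00]])}
```

View pics/scene0.png

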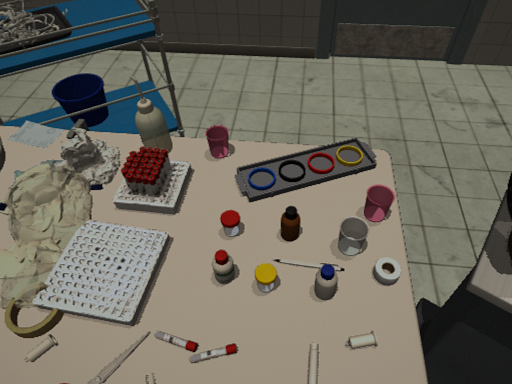

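View pics/side0.png

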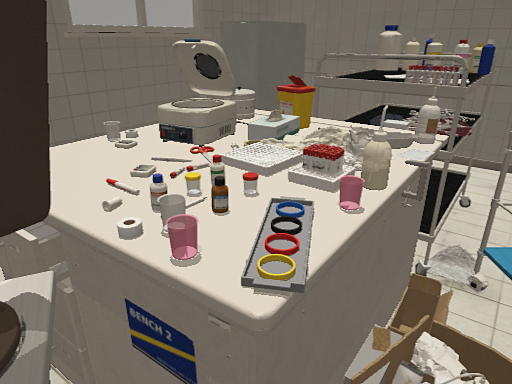

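Scene view: the items by the tray are the red cup (231,222), yellow cup (265,277), blue-cap bottle (326,280) and brown bottle (290,223). The red-cap bottle (222,265) and the beaker (352,237) are to stay. The rings are blue (262,178), black (292,171), red (321,163) and yellow (350,155). The side view shows the same layout.

Red objects that could be confused: (231,222) has a wide lid and a low clear body, so it is the cup. (222,265) has a narrow cap on a tall white body, so it is the bottle. I'll confirm with a crop.

```bash
python3 - <<'E'
from h import *
C={n:cam(n) for n in('scene','side')}
im={n:snap(n) for n in C}
p=im['scene'][0]; cv2.imwrite('pics/crop.png',cv2.cvtColor(cv2.resize(p[130:310,190:400],None,fx=3.3,fy=3.3,interpolation=cv2.INTER_CUBIC),cv2.COLOR_RGB2BGR))
def mask(p,col):
    h=cv2.cvtColor(p,cv2.COLOR_RGB2HSV); H,S,V=[h[...,i].astype(int) for i in range(3)]
    if col=='red': return ((H<6)|(H>174))&(S>170)&(V>70)
    if col=='yellow': return (H>18)&(H<32)&(S>150)&(V>100)
    if col=='blue': return (H>105)&(H<130)&(S>130)&(V>40)
    return V<32
rings=dict(blue=(262,178),black=(292,171),red=(321,163),yellow=(350,155))
items=dict(red_cup=('red',231,220,.05),red_bot=('red',222,258,.083),yellow_cup=('yellow',265,273,.05),blue=('blue',327,272,.083),brown=('black',291,213,.083))
for n in C:
    p,d=im[n]; P=cloud(C[n],d)
    for k in rings:
        m=mask(p,k).astype(np.uint8)
        nn,l,s,c=cv2.connectedComponentsWithStats(m)
        for i in range(1,nn):
            if s[i,4]<12: continue
            Q=P[l==i]; z=np.nanpercentile(Q[:,2],90); w=np.nanmedian(Q,0)
            if not(.2<w[0]<.9 and -.6<w[1]<.4 and z<.12): continue
            x,y,ww,hh=s[i,:4]; e=onplane(C[n],c[i][0],c[i][1],z)
            cen=onplane(C[n],x+ww/2-.5,y+hh/2-.5,.018)
            print(n,k,c[i].round(1),s[i].tolist(),'med',w.round(3),'z90',z.round(3),'ray',e.round(3),'bb@.018',cen[:2].round(3))
E
```

```text
scene blue [261.1 177.9] [248, 167, 28, 23, 195] med [0.635 0.183 0.016] z90 0.018 ray [0.632 0.187 0.018] bb@.018 [0.632 0.186]
scene blue [327.3 270.2] [321, 265, 13, 12, 116] med [0.37  0.344 0.082] z90 0.084 ray [0.37  0.344 0.084] bb@.018 [0.382 0.309]
scene black [305.3 154.6] [239, 139, 135, 32, 279] med [0.598 0.045 0.011] z90 0.013 ray [0.592 0.053 0.013] bb@.018 [0.588 0.056]
scene black [291.4 170.9] [279, 160, 26, 22, 205] med [0.59  0.123 0.014] z90 0.018 ray [0.586 0.126 0.018] bb@.018 [0.587 0.124]
scene black [310.8 183.2] [249, 165, 127, 37, 415] med [0.532 0.125 0.008] z90 0.013 ray [0.529 0.128 0.013] bb@.018 [0.526 0.13 ]
scene black [290.6 213.1] [285, 207, 13, 13, 126] med [0.493 0.274 0.081] z90 0.083 ray [0.492 0.277 0.083] bb@.018 [0.517 0.233]
scene black [290.2 233.5] [281, 222, 18, 19, 162] med [0.483 0.283 0.021] z90 0.041 ray [0.48  0.293 0.041] bb@.018 [0.493 0.274]
scene black [327.2 276.7] [321, 272, 13, 8, 26] med [0.363 0.349 0.072] z90 0.075 ray [0.365 0.351 0.075] bb@.018 [0.377 0.318]
scene red [142.4 164.1] [121, 147, 42, 34, 526] med [0.835 0.3
[... 1651 characters left out ...]
4, 40, 17, 321] med [0.821 0.334 0.087] z90 0.09 ray [0.813 0.321 0.09 ] bb@.018 [0.948 0.519]
side red [249.9 176. ] [243, 172, 15, 8, 99] med [0.598 0.327 0.05 ] z90 0.051 ray [0.596 0.324 0.051] bb@.018 [0.633 0.41 ]
side red [281.4 243.4] [265, 233, 34, 22, 376] med [0.546 0.056 0.014] z90 0.018 ray [0.541 0.047 0.018] bb@.018 [0.541 0.047]
side yellow [192.1 176.3] [185, 173, 15, 8, 105] med [0.463 0.385 0.05 ] z90 0.051 ray [0.461 0.38  0.051] bb@.018 [0.482 0.467]
side yellow [276.2 266.7] [257, 254, 38, 26, 472] med [ 0.501 -0.012  0.014] z90 0.018 ray [ 0.497 -0.018  0.018] bb@.018 [ 0.497 -0.016]
side yellow [161.8 344.9] [130, 329, 65, 32, 285] med [ 0.315  0.164 -0.246] z90 -0.228 ray [ 0.313  0.145 -0.228] bb@.018 [ 0.287 -0.112]
  return _nanquantile_unchecked(
<stdin>:20: RuntimeWarning: All-NaN slice encountered
```

View pics/crop.png

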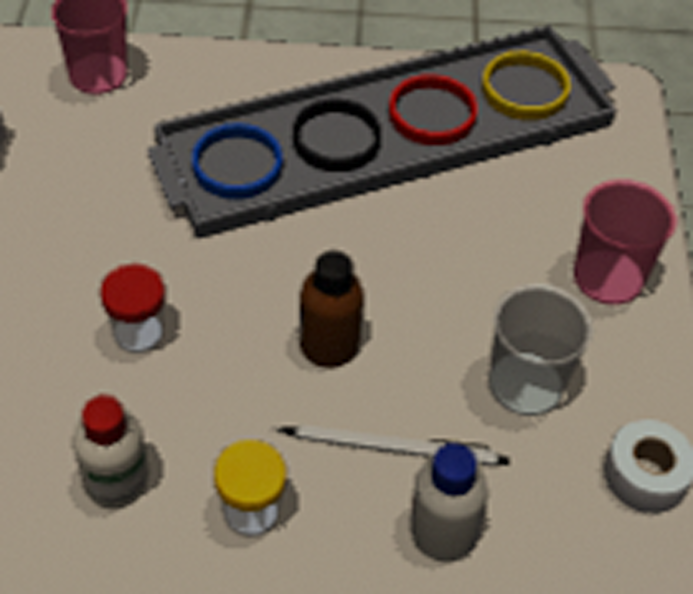

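The crop confirms it: the wide low red lid at top left is the cup, and the narrow red cap below it is the look-alike bottle. The rings measure 78 mm apart at z 0.018, as specified. I'll hold one yaw of -123.8°, closing across the tray row, and start moving.

```bash
cat >> h.py <<'E'
def go(*targets,yaw=-123.8):
    """print shift (mm, tool axes) and turn (5deg units) from the present pose to world targets"""
    from scipy.spatial.transform import Rotation as R
    o=ctrl.get_obs(); A=R.from_euler('xyz',o['orientation'],degrees=True); B=R.from_euler('xyz',[180,0,yaw],degrees=True)
    print('clock',round(o['clock'],2),'pos',o['tool_pos'].round(4),'rpy',o['orientation'].round(2),'F',o['force'].round(1),'open',round(o['opening'],4),'grip',round(o['gripper_force'],1))
    r=np.degrees((A.inv()*B).as_rotvec())/5
    for t in targets: print(t,'->',(A.inv().apply(np.array(t)-o['tool_pos'])*1000).round(1),r.round(2))
E
python3 -c "
from h import *
go((.45,-.42,.25),(.52,-.1,.25))"
```

```text
clock 0.2 pos [ 0.1707 -0.6528  0.226 ] rpy [ 1.7994e+02 -1.0000e-02 -1.6535e+02] F [-0.1 -1.  -0.1] open 0.088 grip 0.0
(0.45, -0.42, 0.25) -> [-329.1  154.6  -23.9] [ 0.01  0.   -8.31]
(0.52, -0.1, 0.25) -> [-477.8  446.5  -23.6] [ 0.01  0.   -8.31]
```

Emit:
arm_command([
  {"translation":[-329,154,-24],"rotation":[0,0,-8.3],"claw":87},
  {"translation":[-329,154,-24],"rotation":[0,0,-8.3],"claw":87},
  {"translation":[-329,154,-24],"rotation":[0,0,-8.3],"claw":87},
  {"translation":[-329,154,-24],"rotation":[0,0,-8.3],"claw":87},
  {"translation":[-329,154,-24],"rotation":[0,0,-8.3],"claw":87},
])

```text
clock: 0.7
tool_pos: [0.3638, -0.4921, 0.2432]
orientation: [-180.0, 0.0, -123.5]
force: [0.8, -0.9, 0.5]
opening: 0.0866
gripper_force: 0.0
```

Emit:
arm_command([
  {"translation":[-413,88,0],"rotation":[0,0,0],"claw":87},
  {"translation":[-413,88,0],"rotation":[0,0,0],"claw":87},
  {"translation":[-413,88,0],"rotation":[0,0,0],"claw":87},
  {"translation":[-413,88,0],"rotation":[0,0,0],"claw":87},
  {"translation":[-413,88,0],"rotation":[0,0,0],"claw":87},
])

```text
clock: 1.2
tool_pos: [0.4558, -0.2595, 0.2432]
orientation: [-180.0, 0.0, -123.8]
force: [1.9, -1.2, 0.9]
opening: 0.087
gripper_force: 0.0
```

Emit:
arm_command([
  {"translation":[-250,140,0],"rotation":[0,0,0],"claw":87},
  {"translation":[-250,140,0],"rotation":[0,0,0],"claw":87},
  {"translation":[-250,140,0],"rotation":[0,0,0],"claw":87},
  {"translation":[-250,140,0],"rotation":[0,0,0],"claw":87},
  {"translation":[-250,140,0],"rotation":[0,0,0],"claw":87},
])

```text
clock: 1.7
tool_pos: [0.4752, -0.0103, 0.2433]
orientation: [-180.0, 0.0, -123.8]
force: [2.4, 0.5, -0.6]
opening: 0.0873
gripper_force: 0.0
```

```bash
python3 -c "
from h import *
go((.46,.30,.27),(.465,.397,.15))"
```

```text
clock 1.7 pos [ 0.4752 -0.0103  0.2433] rpy [-1.7998e+02  4.0000e-02 -1.2384e+02] F [ 2.4  0.5 -0.6] open 0.0873 grip 0.0
(0.46, 0.3, 0.27) -> [-249.3  185.4  -26.6] [-0.    0.01 -0.01]
(0.465, 0.397, 0.15) -> [-332.5  235.3   93.5] [-0.    0.01 -0.01]
```

Emit:
arm_command([
  {"translation":[-250,185,-27],"rotation":[0,0,0],"claw":87},
  {"translation":[-250,185,-27],"rotation":[0,0,0],"claw":87},
  {"translation":[-250,185,-27],"rotation":[0,0,0],"claw":87},
  {"translation":[-250,185,-27],"rotation":[0,0,0],"claw":87},
  {"translation":[-250,185,-27],"rotation":[0,0,0],"claw":87},
])

```text
clock: 2.2
tool_pos: [0.4633, 0.2386, 0.2651]
orientation: [-180.0, 0.0, -123.8]
force: [1.2, 0.3, -0.4]
opening: 0.0869
gripper_force: 0.0
```

Emit:
arm_command([
  {"translation":[-50,37,-20],"rotation":[0,0,0],"claw":87},
  {"translation":[-50,37,-20],"rotation":[0,0,0],"claw":87},
  {"translation":[-50,37,-20],"rotation":[0,0,0],"claw":87},
])

```text
clock: 2.5
tool_pos: [0.4609, 0.301, 0.2847]
orientation: [-180.0, 0.0, -123.7]
force: [-0.1, -1.1, -0.7]
opening: 0.0872
gripper_force: 0.0
```

```bash
python3 -c "
from h import *
go((.465,.397,.1),(.465,.397,.024))
o=ctrl.get_obs(); p,d=snap('wrist','w0'); np.savez('w0.npz',p=p,d=d,pos=o['tool_pos'],ori=o['orientation'])"
```

```text
clock 2.5 pos [0.4609 0.301  0.2847] rpy [-1.8000e+02  2.0000e-02 -1.2369e+02] F [-0.1 -1.1 -0.7] open 0.0872 grip 0.0
(0.465, 0.397, 0.1) -> [-82.1  49.9 184.8] [-0.    0.    0.02]
(0.465, 0.397, 0.024) -> [-82.1  49.9 260.8] [-0.    0.    0.02]
```

View pics/w0.png

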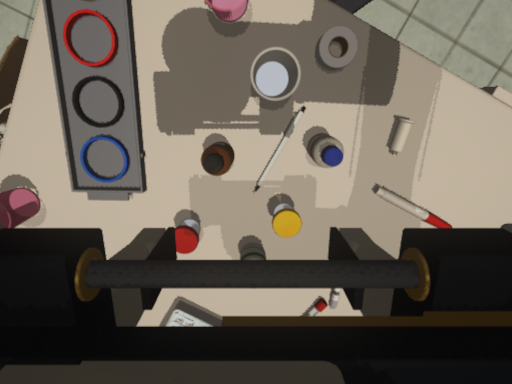

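Wrist view: yellow lid (287,223), red lid (185,240), blue cap (333,156), black cap (214,161), beaker (274,75), and blue, black and red rings at (105,158), (98,101) and (90,40). I'll cross-check the positions from here.

```bash
python3 - <<'E'
from h import *
w=np.load('w0.npz'); C=cam('wrist',dict(tool_pos=w['pos'],orientation=w['ori'])); p,d=w['p'],w['d']
h=cv2.cvtColor(p,cv2.COLOR_RGB2HSV).astype(int); H,S,V=h[...,0],h[...,1],h[...,2]
M=dict(red=((H<6)|(H>174))&(S>170)&(V>70),yellow=(H>18)&(H<32)&(S>150)&(V>100),blue=(H>105)&(H<130)&(S>130)&(V>40),dark=(V<30))
T=[('yellow',287,223,.05,'yellow_cup'),('red',185,240,.05,'red_cup'),('blue',333,156,.083,'blue'),('dark',214,161,.083,'brown'),('blue',105,136,.018,'ringblue'),('dark',98,78,.018,'ringblack'),('red',90,12,.018,'ringred')]
P=cloud(C,d)
for m,u,v,z,n in T:
    k=M[m].astype(np.uint8); nn,l,s,c=cv2.connectedComponentsWithStats(k)
    best=[i for i in range(1,nn) if s[i,4]>20]
    i=min(best,key=lambda i:np.hypot(*(c[i]-[u,v+(22 if 'ring' in n else 0)])))
    (x,y),r=cv2.minEnclosingCircle(np.argwhere(l==i)[:,::-1].astype(np.float32))
    print(n,c[i].round(1),s[i].tolist(),'circ ray',onplane(C,x,y,z)[:2].round(4),'r mm',round(r*abs(C[4][2]-z)/C[0]*1000,1),'depth med',np.nanmedian(P[l==i],0).round(3))
print('beaker rim',onplane(C,274,75,.069)[:2].round(3),'redbot',P[258,253].round(3))
E
```

```text
yellow_cup [286.5 223.2] [273, 210, 28, 27, 613] circ ray [0.4668 0.3952] r mm 18.5 depth med [0.467 0.396 0.049]
red_cup [185.  239.9] [175, 227, 23, 26, 482] circ ray [0.6001 0.3368] r mm 17.3 depth med [0.599 0.339 0.05 ]
blue [332.7 156.2] [324, 148, 18, 18, 243] circ ray [0.3722 0.3403] r mm 10.7 depth med [0.372 0.341 0.082]
brown [163.4 249.9] [143, 233, 33, 30, 544] circ ray [0.6206 0.321 ] r mm 23.2 depth med [0.494 0.271 0.303]
ringblue [103.6 157.9] [81, 136, 47, 46, 441] circ ray [0.6331 0.1833] r mm 34.5 depth med [0.634 0.181 0.017]
ringblack [ 82.  102.2] [75, 79, 27, 46, 185] circ ray [0.592  0.1184] r mm 32.5 depth med [0.614 0.103 0.012]
ringred [89.2 37.1] [63, 10, 53, 56, 555] circ ray [0.5464 0.056 ] r mm 41.6 depth med [0.545 0.055 0.017]
beaker rim [0.38  0.225] redbot [0.534 0.414 0.052]
```

Both views agree to about 3 mm. I'll go with yellow cup (.467,.396), red cup (.600,.338), blue-cap bottle (.371,.342) and brown bottle (.493,.275). The rings are blue (.633,.184), black (.589,.120), red (.546,.057) and yellow (.502,-.009). Yellow cup first.

Emit:
arm_command([
  {"translation":[-82,48,100],"rotation":[0,0,0],"claw":87},
  {"translation":[-82,48,150],"rotation":[0,0,0],"claw":87},
  {"translation":[-82,48,185],"rotation":[0,0,0],"claw":87},
  {"translation":[-82,48,185],"rotation":[0,0,0],"claw":87},
  {"translation":[-82,48,185],"rotation":[0,0,0],"claw":87},
])

```text
clock: 3.05
tool_pos: [0.4649, 0.3903, 0.0939]
orientation: [180.0, -0.5, -123.9]
force: [-1.9, -0.3, -0.4]
opening: 0.0867
gripper_force: 0.0
```

Emit:
arm_command([
  {"translation":[0,0,25],"rotation":[0,0,0],"claw":87},
  {"translation":[0,0,50],"rotation":[0,0,0],"claw":87},
  {"translation":[0,0,65],"rotation":[0,0,0],"claw":87},
  {"translation":[0,0,75],"rotation":[0,0,0],"claw":87},
  {"translation":[0,0,75],"rotation":[0,0,0],"claw":87},
])

```text
clock: 3.55
tool_pos: [0.4671, 0.3923, 0.0245]
orientation: [-180.0, -0.1, -123.9]
force: [-0.1, 0.1, -0.2]
opening: 0.0871
gripper_force: 0.0
```

```bash
python3 -c "
from h import *
go((.467,.396,.024))
snap('scene','s1')
p,_=snap('side'); cv2.imwrite('pics/sd1.png',cv2.cvtColor(cv2.resize(p[130:260,80:320],None,fx=3,fy=3),4))"
```

```text
clock 3.55 pos [0.4671 0.3923 0.0245] rpy [-1.800e+02 -7.000e-02 -1.239e+02] F [-0.1  0.1 -0.2] open 0.0871 grip 0.0
(0.467, 0.396, 0.024) -> [-3.1  2.1  0.5] [-0.   -0.01 -0.02]
```

View pics/sd1.png

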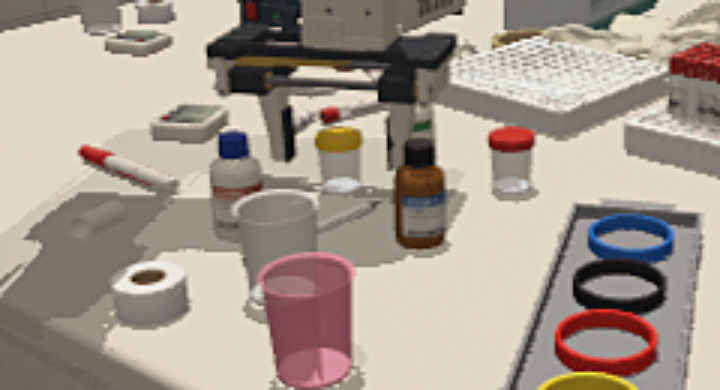

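The cup at crop pixel (340,160) stands between the fingers and the neighbours are clear. Closing.

Emit:
arm_command([
  {"translation":[-3,2,1],"rotation":[0,0,0],"claw":87},
  {"translation":[-3,2,1],"rotation":[0,0,0],"claw":32},
  {"translation":[-3,2,1],"rotation":[0,0,0],"claw":32},
  {"translation":[-3,2,1],"rotation":[0,0,0],"claw":32},
  {"translation":[-3,2,1],"rotation":[0,0,0],"claw":32},
])

```text
clock: 4.15
tool_pos: [0.4669, 0.3972, 0.0238]
orientation: [-180.0, 0.0, -123.8]
force: [0.4, -0.2, 0.1]
opening: 0.0606
gripper_force: 0.0
```

Emit:
arm_command([
  {"translation":[0,0,0],"rotation":[0,0,0],"claw":32},
  {"translation":[0,0,0],"rotation":[0,0,0],"claw":32},
  {"translation":[0,0,0],"rotation":[0,0,0],"claw":32},
])

```text
clock: 4.45
tool_pos: [0.4669, 0.3971, 0.0236]
orientation: [180.0, -0.0, -123.8]
force: [-1.2, 0.4, -1.1]
opening: 0.0393
gripper_force: 30.0
```

Emit:
arm_command([
  {"translation":[0,0,-25],"rotation":[0,0,0],"claw":32},
  {"translation":[0,0,-65],"rotation":[0,0,0],"claw":32},
  {"translation":[0,0,-105],"rotation":[0,0,0],"claw":32},
  {"translation":[20,-16,-120],"rotation":[0,0,0],"claw":32},
  {"translation":[51,-41,-120],"rotation":[0,0,0],"claw":32},
])

```text
clock: 4.95
tool_pos: [0.4738, 0.334, 0.1466]
orientation: [-179.9, 0.3, -123.7]
force: [0.2, -0.7, -0.7]
opening: 0.0391
gripper_force: 30.0
```

Emit:
arm_command([
  {"translation":[35,-28,0],"rotation":[0,0,0],"claw":32},
  {"translation":[70,-56,0],"rotation":[0,0,0],"claw":32},
  {"translation":[105,-84,0],"rotation":[0,0,0],"claw":32},
  {"translation":[140,-112,0],"rotation":[0,0,0],"claw":32},
  {"translation":[175,-140,0],"rotation":[0,0,0],"claw":32},
])

```text
clock: 5.45
tool_pos: [0.4911, 0.1069, 0.1438]
orientation: [-180.0, 0.0, -123.8]
force: [1.1, 0.3, -0.2]
opening: 0.0388
gripper_force: 30.0
```

```bash
python3 -c "
from h import *
go((.502,-.009,.1),(.502,-.009,.031))"
```

```text
clock 5.45 pos [0.4911 0.1069 0.1438] rpy [-1.7999e+02  2.0000e-02 -1.2382e+02] F [ 1.1  0.3 -0.2] open 0.0388 grip 30.0
(0.502, -0.009, 0.1) -> [ 90.2 -73.6  43.8] [-0.  0. -0.]
(0.502, -0.009, 0.031) -> [ 90.2 -73.6 112.8] [-0.  0. -0.]
```

Emit:
arm_command([
  {"translation":[35,-28,10],"rotation":[0,0,0],"claw":32},
  {"translation":[65,-54,25],"rotation":[0,0,0],"claw":32},
  {"translation":[90,-73,44],"rotation":[0,0,0],"claw":32},
  {"translation":[90,-73,44],"rotation":[0,0,0],"claw":32},
  {"translation":[90,-73,44],"rotation":[0,0,0],"claw":32},
])

```text
clock: 5.95
tool_pos: [0.5016, -0.0076, 0.0993]
orientation: [180.0, -0.1, -124.0]
force: [0.3, 1.6, -0.1]
opening: 0.0395
gripper_force: 30.0
```

```bash
python3 -c "
from h import *
go((.502,-.009,.05),(.502,-.009,.0305))"
```

```text
clock 5.95 pos [ 0.5016 -0.0076  0.0993] rpy [ 1.7997e+02 -5.0000e-02 -1.2395e+02] F [ 0.3  1.6 -0.1] open 0.0395 grip 30.0
(0.502, -0.009, 0.05) -> [ 0.9 -1.1 49.3] [ 0.01 -0.01 -0.03]
(0.502, -0.009, 0.0305) -> [ 0.9 -1.1 68.8] [ 0.01 -0.01 -0.03]
```

Emit:
arm_command([
  {"translation":[0,0,25],"rotation":[0,0,0],"claw":32},
  {"translation":[0,0,45],"rotation":[0,0,0],"claw":32},
  {"translation":[0,0,60],"rotation":[0,0,0],"claw":32},
  {"translation":[0,0,67],"rotation":[0,0,0],"claw":32},
  {"translation":[0,0,68],"rotation":[0,0,0],"claw":32},
])

```text
clock: 6.45
tool_pos: [0.5019, -0.006, 0.0315]
orientation: [180.0, -0.0, -123.8]
force: [0.3, -0.1, 0.0]
opening: 0.0391
gripper_force: 30.0
```

Emit:
arm_command([
  {"translation":[0,0,0.5],"rotation":[0,0,0],"claw":32},
  {"translation":[0,0,0.5],"rotation":[0,0,0],"claw":45},
  {"translation":[0,0,0.5],"rotation":[0,0,0],"claw":60},
  {"translation":[0,0,0.5],"rotation":[0,0,0],"claw":70},
  {"translation":[0,0,0.5],"rotation":[0,0,0],"claw":80},
])

```text
clock: 6.95
tool_pos: [0.502, -0.0068, 0.0315]
orientation: [-180.0, 0.0, -123.9]
force: [0.2, -0.0, -0.3]
opening: 0.0632
gripper_force: 0.0
```

Emit:
arm_command([
  {"translation":[0,0,0],"rotation":[0,0,0],"claw":87},
  {"translation":[0,0,-20],"rotation":[0,0,0],"claw":87},
  {"translation":[0,0,-60],"rotation":[0,0,0],"claw":87},
  {"translation":[0,0,-100],"rotation":[0,0,0],"claw":87},
  {"translation":[0,0,-120],"rotation":[0,0,0],"claw":87},
])

```text
clock: 7.45
tool_pos: [0.5032, -0.0066, 0.1546]
orientation: [-179.8, 0.2, -123.8]
force: [0.3, 1.0, 0.3]
opening: 0.0869
gripper_force: 0.0
```

```bash
python3 - <<'E'
from h import *
go((.6,.338,.15),yaw=-123.8)
p,d=snap('side','x'); P=cloud(cam('side'),d)
c=cv2.cvtColor(cv2.resize(p[130:300,80:330],None,fx=3,fy=3),4); cv2.imwrite('pics/sd2.png',c)
w=np.load('w0.npz'); C=cam('wrist',dict(tool_pos=w['pos'],orientation=w['ori'])); Q=cloud(C,w['d'])
m=(abs(Q[...,0]-.54)<.05)&(abs(Q[...,1]-.42)<.05)&(Q[...,2]>.02)&(Q[...,2]<.09); print('redbot pts',m.sum(),np.nanpercentile(Q[m],[5,50,95],axis=0).round(3))
p,d=np.load('w0.npz')['p'],0
q,dd=snap('scene'); S=cloud(cam('scene'),dd); print('redbot cap scene',S[254:261,218:226].reshape(-1,3)[::9].round(3))
E
```

```text
clock 7.45 pos [ 0.5032 -0.0066  0.1546] rpy [-1.7983e+02  1.7000e-01 -1.2381e+02] F [0.3 1.  0.3] open 0.0869 grip 0.0
(0.6, 0.338, 0.15) -> [-340.1  111.4    5.3] [-0.03  0.03 -0.  ]
redbot pts 257 [[0.526 0.409 0.021]
 [0.535 0.413 0.037]
 [0.552 0.428 0.053]]
redbot cap scene [[0.548 0.431 0.082]
 [0.544 0.432 0.084]
 [0.542 0.432 0.082]
 [0.538 0.433 0.083]
 [0.535 0.434 0.084]
 [0.534 0.434 0.081]
 [0.533 0.432 0.077]]
```

View pics/sd2.png

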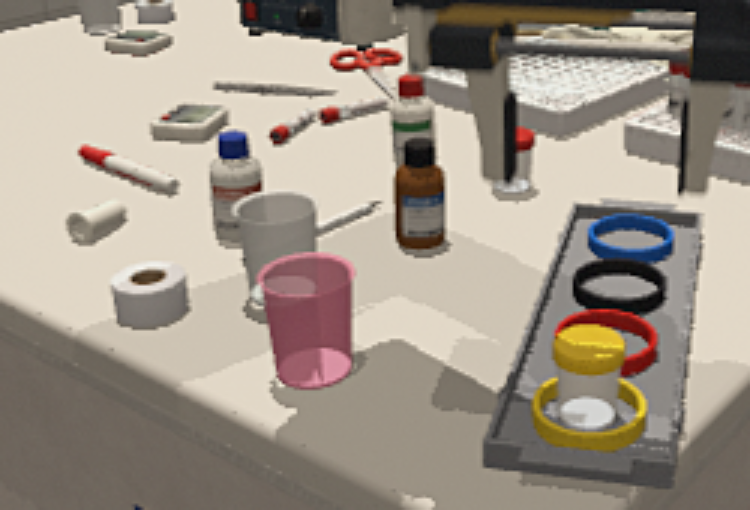

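The yellow cup stands upright in the yellow ring (crop 588,400). The red-cap bottle is at (.541,.432), so the same yaw clears it for the red cup.

Emit:
arm_command([
  {"translation":[-340,111,0],"rotation":[0,0,0],"claw":87},
  {"translation":[-340,111,0],"rotation":[0,0,0],"claw":87},
  {"translation":[-340,111,0],"rotation":[0,0,0],"claw":87},
  {"translation":[-340,111,0],"rotation":[0,0,0],"claw":87},
  {"translation":[-340,111,0],"rotation":[0,0,0],"claw":87},
])

```text
clock: 8.05
tool_pos: [0.5696, 0.2355, 0.1503]
orientation: [180.0, -0.1, -123.9]
force: [1.7, -0.2, 0.7]
opening: 0.0868
gripper_force: 0.0
```

```bash
python3 -c "
from h import *
go((.600,.338,.1))"
```

```text
clock 8.05 pos [0.5696 0.2355 0.1503] rpy [ 1.7997e+02 -5.0000e-02 -1.2386e+02] F [ 1.7 -0.2  0.7] open 0.0868 grip 0.0
(0.6, 0.338, 0.1) -> [-102.    31.8   50.2] [ 0.01 -0.01 -0.01]
```

Emit:
arm_command([
  {"translation":[-100,32,10],"rotation":[0,0,0],"claw":87},
  {"translation":[-100,32,30],"rotation":[0,0,0],"claw":87},
  {"translation":[-100,32,50],"rotation":[0,0,0],"claw":87},
  {"translation":[-100,32,50],"rotation":[0,0,0],"claw":87},
])

```text
clock: 8.45
tool_pos: [0.5966, 0.3348, 0.0954]
orientation: [179.8, -0.4, -123.8]
force: [-1.2, -1.0, -1.5]
opening: 0.0868
gripper_force: 0.0
```

```bash
python3 -c "
from h import *
go((.600,.338,.024))"
```

```text
clock 8.45 pos [0.5966 0.3348 0.0954] rpy [ 179.85   -0.44 -123.78] F [-1.2 -1.  -1.5] open 0.0868 grip 0.0
(0.6, 0.338, 0.024) -> [-5.1 -1.3 71.3] [ 0.03 -0.09  0.  ]
```

Emit:
arm_command([
  {"translation":[-3,-1,25],"rotation":[0,0,0],"claw":87},
  {"translation":[-3,-1,50],"rotation":[0,0,0],"claw":87},
  {"translation":[-3,-1,65],"rotation":[0,0,0],"claw":87},
  {"translation":[-3,-1,73],"rotation":[0,0,0],"claw":87},
  {"translation":[-3,-1,73],"rotation":[0,0,0],"claw":87},
])

```text
clock: 8.95
tool_pos: [0.6011, 0.3358, 0.0276]
orientation: [180.0, -0.1, -123.9]
force: [-0.1, 0.3, 0.4]
opening: 0.0869
gripper_force: 0.0
```

```bash
python3 -c "
from h import *
go((.600,.338,.024))"
```

```text
clock 8.95 pos [0.6011 0.3358 0.0276] rpy [ 1.7998e+02 -9.0000e-02 -1.2387e+02] F [-0.1  0.3  0.4] open 0.0869 grip 0.0
(0.6, 0.338, 0.024) -> [-1.2  2.2  3.6] [ 0.   -0.02 -0.01]
```

Emit:
arm_command([
  {"translation":[-1,2,3.5],"rotation":[0,0,0],"claw":87},
  {"translation":[-1,2,3.5],"rotation":[0,0,0],"claw":32},
  {"translation":[-1,2,3.5],"rotation":[0,0,0],"claw":32},
  {"translation":[-1,2,3.5],"rotation":[0,0,0],"claw":32},
  {"translation":[-1,2,3.5],"rotation":[0,0,0],"claw":32},
])

```text
clock: 9.45
tool_pos: [0.6004, 0.3387, 0.0251]
orientation: [-180.0, 0.0, -123.8]
force: [-0.5, -0.4, -0.3]
opening: 0.0605
gripper_force: 0.0
```

Emit:
arm_command([
  {"translation":[0,0,0],"rotation":[0,0,0],"claw":32},
  {"translation":[0,0,0],"rotation":[0,0,0],"claw":32},
  {"translation":[0,0,0],"rotation":[0,0,0],"claw":32},
])

```text
clock: 9.75
tool_pos: [0.6003, 0.3386, 0.0247]
orientation: [-180.0, 0.0, -123.8]
force: [-0.2, 1.1, 1.3]
opening: 0.0396
gripper_force: 30.0
```

Emit:
arm_command([
  {"translation":[0,0,-25],"rotation":[0,0,0],"claw":32},
  {"translation":[0,0,-65],"rotation":[0,0,0],"claw":32},
  {"translation":[0,0,-100],"rotation":[0,0,0],"claw":32},
  {"translation":[25,-11,-110],"rotation":[0,0,0],"claw":32},
  {"translation":[60,-26,-110],"rotation":[0,0,0],"claw":32},
])

```text
clock: 10.25
tool_pos: [0.5896, 0.2757, 0.137]
orientation: [-179.9, 0.2, -123.7]
force: [0.6, -0.9, -1.6]
opening: 0.0394
gripper_force: 30.0
```

Emit:
arm_command([
  {"translation":[40,-17,0],"rotation":[0,0,0],"claw":32},
  {"translation":[80,-34,0],"rotation":[0,0,0],"claw":32},
  {"translation":[120,-51,0],"rotation":[0,0,0],"claw":32},
  {"translation":[155,-66,0],"rotation":[0,0,0],"claw":32},
  {"translation":[185,-79,0],"rotation":[0,0,0],"claw":32},
])

```text
clock: 10.75
tool_pos: [0.5502, 0.0747, 0.1348]
orientation: [180.0, 0.0, -123.9]
force: [1.0, 0.7, 0.1]
opening: 0.0395
gripper_force: 30.0
```

```bash
python3 -c "
from h import *
go((.546,.057,.1))"
```

```text
clock 10.75 pos [0.5502 0.0747 0.1348] rpy [ 179.99    0.   -123.87] F [1.  0.7 0.1] open 0.0395 grip 30.0
(0.546, 0.057, 0.1) -> [17.1 -6.4 34.8] [ 0.    0.   -0.01]
```

Emit:
arm_command([
  {"translation":[14,-5,15],"rotation":[0,0,0],"claw":32},
  {"translation":[14,-5,30],"rotation":[0,0,0],"claw":32},
  {"translation":[14,-5,40],"rotation":[0,0,0],"claw":32},
  {"translation":[14,-5,40],"rotation":[0,0,0],"claw":32},
])

```text
clock: 11.15
tool_pos: [0.5466, 0.0619, 0.0933]
orientation: [179.9, -0.1, -123.9]
force: [-0.1, -0.2, -1.2]
opening: 0.0393
gripper_force: 30.0
```

```bash
python3 -c "
from h import *
go((.546,.057,.032))"
```

```text
clock 11.15 pos [0.5466 0.0619 0.0933] rpy [ 1.7992e+02 -1.2000e-01 -1.2386e+02] F [-0.1 -0.2 -1.2] open 0.0393 grip 30.0
(0.546, 0.057, 0.032) -> [ 4.3 -2.4 61.4] [ 0.02 -0.02 -0.01]
```

Emit:
arm_command([
  {"translation":[3.5,-2,25],"rotation":[0,0,0],"claw":32},
  {"translation":[3.5,-2,45],"rotation":[0,0,0],"claw":32},
  {"translation":[3.5,-2,57],"rotation":[0,0,0],"claw":32},
  {"translation":[3.5,-2,61],"rotation":[0,0,0],"claw":32},
  {"translation":[3.5,-2,61],"rotation":[0,0,0],"claw":32},
])

```text
clock: 11.65
tool_pos: [0.5473, 0.0584, 0.0336]
orientation: [180.0, -0.0, -123.8]
force: [-0.2, -0.4, -1.9]
opening: 0.0393
gripper_force: 30.0
```

Emit:
arm_command([
  {"translation":[0,0,0.5],"rotation":[0,0,0],"claw":32},
  {"translation":[0,0,0.5],"rotation":[0,0,0],"claw":45},
  {"translation":[0,0,0.5],"rotation":[0,0,0],"claw":60},
  {"translation":[0,0,0.5],"rotation":[0,0,0],"claw":70},
  {"translation":[0,0,0.5],"rotation":[0,0,0],"claw":80},
])

```text
clock: 12.15
tool_pos: [0.5472, 0.0582, 0.0335]
orientation: [-180.0, 0.0, -123.8]
force: [-0.6, 0.1, -0.5]
opening: 0.0635
gripper_force: 0.0
```

Emit:
arm_command([
  {"translation":[0,0,0],"rotation":[0,0,0],"claw":87},
  {"translation":[0,0,-20],"rotation":[0,0,0],"claw":87},
  {"translation":[0,0,-60],"rotation":[0,0,0],"claw":87},
  {"translation":[0,0,-100],"rotation":[0,0,0],"claw":87},
  {"translation":[0,0,-120],"rotation":[0,0,0],"claw":87},
])

```text
clock: 12.65
tool_pos: [0.5485, 0.0585, 0.1568]
orientation: [-179.8, 0.2, -123.8]
force: [0.4, -0.0, 0.8]
opening: 0.0867
gripper_force: 0.0
```

```bash
python3 - <<'E'
from h import *
go((.371,.342,.15))
p,d=snap('side'); cv2.imwrite('pics/sd3.png',cv2.cvtColor(cv2.resize(p[130:300,80:330],None,fx=3,fy=3),4))
E
```

```text
clock 12.65 pos [0.5485 0.0585 0.1568] rpy [-179.84    0.19 -123.82] F [ 0.4 -0.   0.8] open 0.0867 grip 0.0
(0.371, 0.342, 0.15) -> [-136.7  305.3    6.4] [-0.03  0.04 -0.  ]
```

View pics/sd3.png

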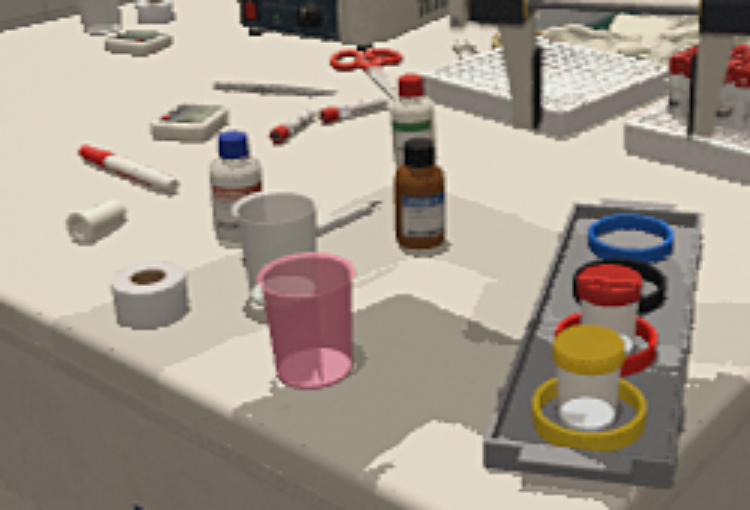

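The red cup stands in the red ring (crop 608,320) and nothing else has moved. Blue-cap bottle next.

Emit:
arm_command([
  {"translation":[-137,305,0],"rotation":[0,0,0],"claw":87},
  {"translation":[-137,305,0],"rotation":[0,0,0],"claw":87},
  {"translation":[-137,305,0],"rotation":[0,0,0],"claw":87},
  {"translation":[-137,305,0],"rotation":[0,0,0],"claw":87},
  {"translation":[-137,305,0],"rotation":[0,0,0],"claw":87},
])

```text
clock: 13.2
tool_pos: [0.4134, 0.2716, 0.1532]
orientation: [180.0, 0.0, -123.9]
force: [1.3, 0.7, 0.1]
opening: 0.0869
gripper_force: 0.0
```

```bash
python3 -c "
from h import *
go((.371,.342,.13))"
```

```text
clock 13.2 pos [0.4134 0.2716 0.1532] rpy [ 1.8000e+02  2.0000e-02 -1.2386e+02] F [1.3 0.7 0.1] open 0.0869 grip 0.0
(0.371, 0.342, 0.13) -> [-34.9  74.5  23.2] [ 0.    0.   -0.01]
```

Emit:
arm_command([
  {"translation":[-34,73,5],"rotation":[0,0,0],"claw":87},
  {"translation":[-34,73,23],"rotation":[0,0,0],"claw":87},
  {"translation":[-34,73,23],"rotation":[0,0,0],"claw":87},
  {"translation":[-34,73,23],"rotation":[0,0,0],"claw":87},
])

```text
clock: 13.6
tool_pos: [0.3724, 0.3392, 0.1296]
orientation: [-180.0, -0.1, -123.7]
force: [0.4, -0.5, -0.5]
opening: 0.0866
gripper_force: 0.0
```

```bash
python3 -c "
from h import *
go((.371,.342,.027))
o=ctrl.get_obs(); p,d=snap('wrist'); C=cam('wrist',o); P=cloud(C,d)
h=cv2.cvtColor(p,cv2.COLOR_RGB2HSV).astype(int); m=(h[...,0]>105)&(h[...,0]<130)&(h[...,1]>130)&(h[...,2]>40)&(P[...,2]>.06)&(P[...,2]<.1)
Q=P[m&(P[...,2]>.078)];print(m.sum(),np.median(Q,0).round(4),(Q.min(0)+Q.max(0))/2)"
```

```text
clock 13.6 pos [0.3724 0.3392 0.1296] rpy [-1.7999e+02 -9.0000e-02 -1.2373e+02] F [ 0.4 -0.5 -0.5] open 0.0866 grip 0.0
(0.371, 0.342, 0.027) -> [ -1.7   2.7 102.6] [-0.   -0.02  0.01]
242 [0.3729 0.3446 0.0818] [0.37134425 0.34326479 0.08173429]
```

Close-up puts the cap at (.372,.343), which agrees. Descending.

Emit:
arm_command([
  {"translation":[-2,2,30],"rotation":[0,0,0],"claw":87},
  {"translation":[-2,2,60],"rotation":[0,0,0],"claw":87},
  {"translation":[-2,2,85],"rotation":[0,0,0],"claw":87},
  {"translation":[-2,2,100],"rotation":[0,0,0],"claw":87},
  {"translation":[-2,2,102],"rotation":[0,0,0],"claw":80},
])

```text
clock: 14.15
tool_pos: [0.3728, 0.34, 0.0268]
orientation: [-180.0, -0.2, -124.0]
force: [0.2, 0.5, 0.3]
opening: 0.083
gripper_force: 0.0
```

Emit:
arm_command([
  {"translation":[-1,0,1],"rotation":[0,0,0],"claw":80},
  {"translation":[-1,0,1],"rotation":[0,0,0],"claw":30},
  {"translation":[-1,0,1],"rotation":[0,0,0],"claw":30},
  {"translation":[-1,0,1],"rotation":[0,0,0],"claw":30},
  {"translation":[-1,0,1],"rotation":[0,0,0],"claw":30},
])

```text
clock: 14.65
tool_pos: [0.3732, 0.3431, 0.0277]
orientation: [180.0, 0.1, -123.8]
force: [-0.8, 0.6, -0.5]
opening: 0.0532
gripper_force: 0.0
```

Emit:
arm_command([
  {"translation":[0,0,0],"rotation":[0,0,0],"claw":30},
  {"translation":[0,0,0],"rotation":[0,0,0],"claw":30},
  {"translation":[0,0,0],"rotation":[0,0,0],"claw":30},
])

```text
clock: 14.95
tool_pos: [0.3731, 0.343, 0.0273]
orientation: [-180.0, 0.0, -123.8]
force: [0.1, -0.0, 1.9]
opening: 0.0385
gripper_force: 29.9
```

```bash
python3 -c "
from h import *
go((.371,.342,.15),(.633,.184,.15))"
```

```text
clock 14.95 pos [0.3731 0.343  0.0273] rpy [-1.8000e+02  2.0000e-02 -1.2383e+02] F [ 0.1 -0.   1.9] open 0.0385 grip 29.9
(0.371, 0.342, 0.15) -> [   2.     1.2 -122.7] [-0.    0.   -0.01]
(0.633, 0.184, 0.15) -> [ -12.7 -304.4 -122.6] [-0.    0.   -0.01]
```

Emit:
arm_command([
  {"translation":[0,0,-25],"rotation":[0,0,0],"claw":30},
  {"translation":[0,0,-65],"rotation":[0,0,0],"claw":30},
  {"translation":[0,0,-105],"rotation":[0,0,0],"claw":30},
  {"translation":[0,0,-130],"rotation":[0,0,0],"claw":30},
  {"translation":[-1,-25,-130],"rotation":[0,0,0],"claw":30},
])

```text
clock: 15.45
tool_pos: [0.3949, 0.3322, 0.1613]
orientation: [180.0, 0.4, -123.7]
force: [0.8, 0.7, -1.2]
opening: 0.0382
gripper_force: 29.8
```

Emit:
arm_command([
  {"translation":[-2,-40,0],"rotation":[0,0,0],"claw":30},
  {"translation":[-4,-80,0],"rotation":[0,0,0],"claw":30},
  {"translation":[-6,-120,0],"rotation":[0,0,0],"claw":30},
  {"translation":[-8,-160,0],"rotation":[0,0,0],"claw":30},
  {"translation":[-10,-200,0],"rotation":[0,0,0],"claw":30},
])

```text
clock: 15.95
tool_pos: [0.5671, 0.2254, 0.1567]
orientation: [180.0, -0.0, -123.8]
force: [-0.1, 1.1, -1.1]
opening: 0.0384
gripper_force: 29.8
```

```bash
python3 -c "
from h import *
go((.633,.184,.10))"
```

```text
clock 15.95 pos [0.5671 0.2254 0.1567] rpy [ 1.7998e+02 -4.0000e-02 -1.2384e+02] F [-0.1  1.1 -1.1] open 0.0384 grip 29.8
(0.633, 0.184, 0.1) -> [ -2.4 -77.9  56.7] [ 0.   -0.01 -0.01]
```

Emit:
arm_command([
  {"translation":[-2,-35,5],"rotation":[0,0,0],"claw":30},
  {"translation":[-2,-62,20],"rotation":[0,0,0],"claw":30},
  {"translation":[-2,-75,40],"rotation":[0,0,0],"claw":30},
  {"translation":[-2,-75,56],"rotation":[0,0,0],"claw":30},
  {"translation":[-2,-75,56],"rotation":[0,0,0],"claw":30},
])

```text
clock: 16.45
tool_pos: [0.6278, 0.185, 0.0977]
orientation: [179.8, -0.3, -123.9]
force: [-0.3, 0.6, -1.3]
opening: 0.0385
gripper_force: 29.8
```

```bash
python3 -c "
from h import *
go((.633,.184,.0345))"
```

```text
clock 16.45 pos [0.6278 0.185  0.0977] rpy [ 179.83   -0.29 -123.94] F [-0.3  0.6 -1.3] open 0.0385 grip 29.8
(0.633, 0.184, 0.0345) -> [-2.4 -5.  63.2] [ 0.04 -0.06 -0.03]
```

Emit:
arm_command([
  {"translation":[-1,-4,25],"rotation":[0,0,0],"claw":30},
  {"translation":[-1,-4,45],"rotation":[0,0,0],"claw":30},
  {"translation":[-1,-4,58],"rotation":[0,0,0],"claw":30},
  {"translation":[-1,-4,62],"rotation":[0,0,0],"claw":30},
  {"translation":[-1,-4,62],"rotation":[0,0,0],"claw":30},
])

```text
clock: 16.95
tool_pos: [0.6333, 0.1853, 0.0393]
orientation: [180.0, -0.0, -123.8]
force: [-0.4, -0.4, 0.1]
opening: 0.0381
gripper_force: 29.8
```

```bash
python3 -c "
from h import *
go((.633,.184,.0343))"
```

```text
clock 16.95 pos [0.6333 0.1853 0.0393] rpy [ 1.8000e+02 -2.0000e-02 -1.2381e+02] F [-0.4 -0.4  0.1] open 0.0381 grip 29.8
(0.633, 0.184, 0.0343) -> [ 1.2 -0.5  5. ] [ 0. -0. -0.]
```

Emit:
arm_command([
  {"translation":[1,0,3],"rotation":[0,0,0],"claw":30},
  {"translation":[1,0,5],"rotation":[0,0,0],"claw":30},
  {"translation":[1,0,5],"rotation":[0,0,0],"claw":30},
  {"translation":[1,0,5],"rotation":[0,0,0],"claw":45},
  {"translation":[1,0,5],"rotation":[0,0,0],"claw":60},
])

```text
clock: 17.45
tool_pos: [0.6331, 0.1843, 0.0346]
orientation: [-180.0, 0.0, -123.8]
force: [0.6, 0.2, 0.2]
opening: 0.048
gripper_force: 0.0
```

Emit:
arm_command([
  {"translation":[0,0,0],"rotation":[0,0,0],"claw":70},
  {"translation":[0,0,0],"rotation":[0,0,0],"claw":80},
  {"translation":[0,0,0],"rotation":[0,0,0],"claw":87},
  {"translation":[0,0,-20],"rotation":[0,0,0],"claw":87},
  {"translation":[0,0,-55],"rotation":[0,0,0],"claw":87},
])

```text
clock: 17.95
tool_pos: [0.631, 0.1834, 0.087]
orientation: [179.8, -0.3, -123.9]
force: [1.9, 0.9, 0.7]
opening: 0.0854
gripper_force: 0.0
```

Emit:
arm_command([
  {"translation":[0,0,-40],"rotation":[0,0,0],"claw":87},
  {"translation":[0,0,-70],"rotation":[0,0,0],"claw":87},
  {"translation":[0,0,-70],"rotation":[0,0,0],"claw":87},
])

```text
clock: 18.25
tool_pos: [0.6354, 0.1853, 0.1648]
orientation: [-179.7, 0.4, -123.8]
force: [0.4, 1.0, 0.2]
opening: 0.0869
gripper_force: 0.0
```

```bash
python3 - <<'E'
from h import *
go((.493,.275,.13))
p,d=snap('side'); cv2.imwrite('pics/sd4.png',cv2.cvtColor(cv2.resize(p[130:300,80:330],None,fx=3,fy=3),4))
E
```

```text
clock 18.25 pos [0.6354 0.1853 0.1648] rpy [-179.74    0.42 -123.8 ] F [0.4 1.  0.2] open 0.0869 grip 0.0
(0.493, 0.275, 0.13) -> [  4.9 168.4  34. ] [-0.05  0.08 -0.  ]
```

View pics/sd4.png

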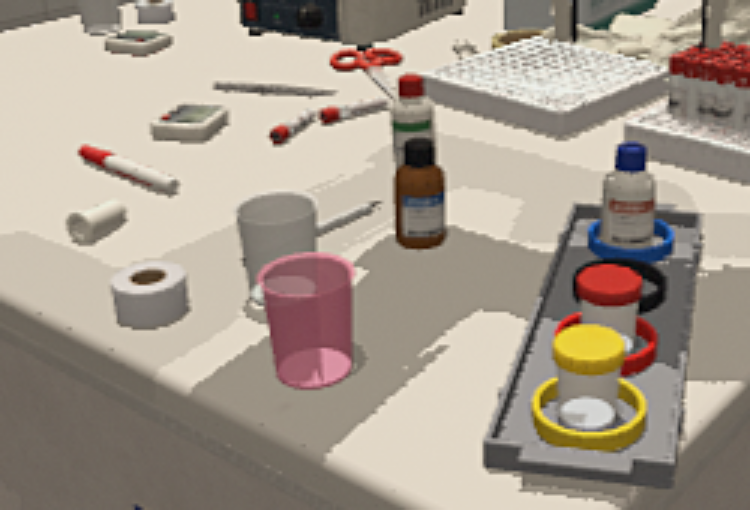

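The blue-cap bottle stands in the blue ring (crop 628,200). Now the brown bottle.

Emit:
arm_command([
  {"translation":[3,168,15],"rotation":[0,0,0],"claw":87},
  {"translation":[3,168,30],"rotation":[0,0,0],"claw":87},
  {"translation":[3,168,30],"rotation":[0,0,0],"claw":87},
  {"translation":[3,168,30],"rotation":[0,0,0],"claw":87},
  {"translation":[3,168,30],"rotation":[0,0,0],"claw":87},
])

```text
clock: 18.8
tool_pos: [0.4886, 0.2759, 0.1276]
orientation: [179.9, -0.1, -123.7]
force: [0.8, -0.2, -0.1]
opening: 0.0872
gripper_force: 0.0
```

```bash
python3 -c "
from h import *
go((.493,.275,.027))
o=ctrl.get_obs(); p,d=snap('wrist'); C=cam('wrist',o); P=cloud(C,d)
m=(np.hypot(P[...,0]-.493,P[...,1]-.275)<.03)&(P[...,2]>.078)&(P[...,2]<.09)
Q=P[m];print(m.sum(),np.median(Q,0).round(4),(Q.min(0)+Q.max(0))/2)"
```

```text
clock 18.8 pos [0.4886 0.2759 0.1276] rpy [ 1.7994e+02 -1.5000e-01 -1.2369e+02] F [ 0.8 -0.2 -0.1] open 0.0872 grip 0.0
(0.493, 0.275, 0.027) -> [ -2.   -4.3 100.6] [ 0.01 -0.03  0.02]
792 [0.497  0.2689 0.0816] [0.49748771 0.2696003  0.08113556]
```

```bash
python3 -c "
from h import *
w=np.load('w0.npz'); C=cam('wrist',dict(tool_pos=w['pos'],orientation=w['ori'])); print(onplane(C,214,161,.083).round(4))
P=cloud(C,w['d']); m=(np.hypot(P[...,0]-.493,P[...,1]-.275)<.03)&(P[...,2]>.077)&(P[...,2]<.09); print(m.sum(),np.median(P[m],0))
go((.493,.275,.027))
o=ctrl.get_obs(); p,d=snap('wrist','w4'); C=cam('wrist',o); P=cloud(C,d)
m=(np.hypot(P[...,0]-.493,P[...,1]-.275)<.03)&(P[...,2]>.078)&(P[...,2]<.09)
v,u=np.where(m);Q=P[m];print(u.mean(),v.mean(),m.sum(),np.median(Q,0).round(4),np.ptp(Q,0),(Q.min(0)+Q.max(0))/2)"
```

```text
[0.493 0.267 0.083]
292 [0.49735547 0.26940837 0.08153745]
clock 18.85 pos [0.49   0.2756 0.1281] rpy [ 1.7997e+02 -1.1000e-01 -1.2371e+02] F [ 1.1 -0.4  0.4] open 0.0871 grip 0.0
(0.493, 0.275, 0.027) -> [ -1.3  -2.9 101.1] [ 0.01 -0.02  0.02]
238.53661616161617 211.8661616161616 792 [0.4971 0.2688 0.0815] [0.02287314 0.02256343 0.00535641] [0.49763816 0.26946609 0.0806972 ]
```

View pics/w4.png

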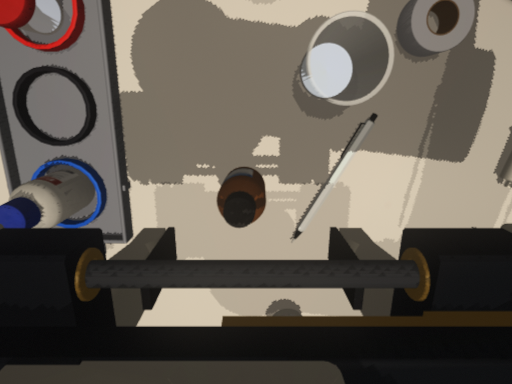

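Close view: brown cap at (239,212), giving (.497,.269) in both wrist looks. I'll use that, correct 7 mm along y and descend.

Emit:
arm_command([
  {"translation":[0,-7,25],"rotation":[0,0,0],"claw":87},
  {"translation":[0,-7,55],"rotation":[0,0,0],"claw":87},
  {"translation":[0,-7,82],"rotation":[0,0,0],"claw":87},
  {"translation":[0,-7,99],"rotation":[0,0,0],"claw":87},
  {"translation":[0,-7,101],"rotation":[0,0,0],"claw":80},
])

```text
clock: 19.4
tool_pos: [0.4969, 0.2694, 0.0254]
orientation: [179.9, -0.3, -124.0]
force: [-1.2, 0.2, 0.3]
opening: 0.0837
gripper_force: 0.0
```

```bash
python3 -c "
from h import *
go((.4965,.2695,.027))"
```

```text
clock 19.4 pos [0.4969 0.2694 0.0254] rpy [ 179.95   -0.27 -123.95] F [-1.2  0.2  0.3] open 0.0837 grip 0.0
(0.4965, 0.2695, 0.027) -> [ 0.2  0.4 -1.6] [ 0.01 -0.05 -0.03]
```

Emit:
arm_command([
  {"translation":[0,0,-1],"rotation":[0,0,0],"claw":80},
  {"translation":[0,0,-1],"rotation":[0,0,0],"claw":30},
  {"translation":[0,0,-1],"rotation":[0,0,0],"claw":30},
  {"translation":[0,0,-1],"rotation":[0,0,0],"claw":30},
  {"translation":[0,0,-1],"rotation":[0,0,0],"claw":30},
])

```text
clock: 19.9
tool_pos: [0.4976, 0.2717, 0.0298]
orientation: [-180.0, 0.1, -123.8]
force: [0.6, -0.3, -0.5]
opening: 0.0537
gripper_force: 0.0
```

Emit:
arm_command([
  {"translation":[0,0,0],"rotation":[0,0,0],"claw":30},
  {"translation":[0,0,0],"rotation":[0,0,0],"claw":30},
  {"translation":[0,0,0],"rotation":[0,0,0],"claw":30},
])

```text
clock: 20.2
tool_pos: [0.4974, 0.2715, 0.0294]
orientation: [-180.0, 0.0, -123.8]
force: [-1.7, -0.1, 3.0]
opening: 0.038
gripper_force: 29.9
```

Emit:
arm_command([
  {"translation":[0,0,-25],"rotation":[0,0,0],"claw":30},
  {"translation":[0,0,-65],"rotation":[0,0,0],"claw":30},
  {"translation":[0,0,-105],"rotation":[0,0,0],"claw":30},
  {"translation":[0,0,-130],"rotation":[0,0,0],"claw":30},
  {"translation":[0,0,-130],"rotation":[0,0,0],"claw":30},
])

```text
clock: 20.7
tool_pos: [0.4992, 0.2729, 0.1634]
orientation: [-179.9, 0.4, -123.8]
force: [-0.7, 0.1, -1.1]
opening: 0.038
gripper_force: 29.8
```

```bash
python3 -c "
from h import *
go((.589,.120,.15))"
```

```text
clock 20.7 pos [0.4992 0.2729 0.1634] rpy [-179.89    0.39 -123.81] F [-0.7  0.1 -1.1] open 0.038 grip 29.8
(0.589, 0.12, 0.15) -> [  77.2 -159.7   13.1] [-0.02  0.08 -0.  ]
```

Emit:
arm_command([
  {"translation":[14,-30,0],"rotation":[0,0,0],"claw":30},
  {"translation":[33,-68,0],"rotation":[0,0,0],"claw":30},
  {"translation":[52,-106,0],"rotation":[0,0,0],"claw":30},
  {"translation":[68,-140,0],"rotation":[0,0,0],"claw":30},
  {"translation":[77,-159,0],"rotation":[0,0,0],"claw":30},
])

```text
clock: 21.2
tool_pos: [0.587, 0.1164, 0.158]
orientation: [180.0, -0.1, -123.9]
force: [-0.1, 0.0, -1.4]
opening: 0.0381
gripper_force: 29.8
```

Emit:
arm_command([
  {"translation":[0,0,15],"rotation":[0,0,0],"claw":30},
  {"translation":[0,0,35],"rotation":[0,0,0],"claw":30},
  {"translation":[0,0,55],"rotation":[0,0,0],"claw":30},
  {"translation":[0,0,60],"rotation":[0,0,0],"claw":30},
  {"translation":[0,0,60],"rotation":[0,0,0],"claw":30},
])

```text
clock: 21.7
tool_pos: [0.5858, 0.1185, 0.0979]
orientation: [179.9, -0.1, -123.8]
force: [0.3, -0.1, -0.8]
opening: 0.038
gripper_force: 29.8
```

```bash
python3 -c "
from h import *
go((.5895,.1205,.036))"
```

```text
clock 21.7 pos [0.5858 0.1185 0.0979] rpy [ 1.7992e+02 -1.5000e-01 -1.2385e+02] F [ 0.3 -0.1 -0.8] open 0.038 grip 29.8
(0.5895, 0.1205, 0.036) -> [-3.9 -2.  61.9] [ 0.02 -0.03 -0.01]
```

Emit:
arm_command([
  {"translation":[-3,-2,25],"rotation":[0,0,0],"claw":30},
  {"translation":[-3,-2,45],"rotation":[0,0,0],"claw":30},
  {"translation":[-3,-2,57],"rotation":[0,0,0],"claw":30},
  {"translation":[-3,-2,60],"rotation":[0,0,0],"claw":30},
  {"translation":[-3,-2,60],"rotation":[0,0,0],"claw":30},
])

```text
clock: 22.2
tool_pos: [0.5902, 0.1204, 0.0395]
orientation: [-180.0, -0.0, -123.8]
force: [0.2, 1.2, 0.3]
opening: 0.0383
gripper_force: 29.8
```

```bash
python3 -c "
from h import *
go((.5895,.1205,.036))"
```

```text
clock 22.2 pos [0.5902 0.1204 0.0395] rpy [-179.99   -0.   -123.82] F [0.2 1.2 0.3] open 0.0383 grip 29.8
(0.5895, 0.1205, 0.036) -> [0.3 0.6 3.5] [-0. -0. -0.]
```

Emit:
arm_command([
  {"translation":[0,0,2],"rotation":[0,0,0],"claw":30},
  {"translation":[0,0,3.5],"rotation":[0,0,0],"claw":30},
  {"translation":[0,0,3.5],"rotation":[0,0,0],"claw":30},
  {"translation":[0,0,3.5],"rotation":[0,0,0],"claw":45},
  {"translation":[0,0,3.5],"rotation":[0,0,0],"claw":60},
])

```text
clock: 22.7
tool_pos: [0.5902, 0.1204, 0.0361]
orientation: [-180.0, 0.0, -123.8]
force: [0.2, -0.4, -0.1]
opening: 0.0483
gripper_force: 0.0
```

Emit:
arm_command([
  {"translation":[0,0,0],"rotation":[0,0,0],"claw":70},
  {"translation":[0,0,0],"rotation":[0,0,0],"claw":80},
  {"translation":[0,0,0],"rotation":[0,0,0],"claw":87},
  {"translation":[0,0,-20],"rotation":[0,0,0],"claw":87},
  {"translation":[0,0,-55],"rotation":[0,0,0],"claw":87},
])

```text
clock: 23.2
tool_pos: [0.5882, 0.1195, 0.0888]
orientation: [179.8, -0.3, -123.9]
force: [0.2, 0.2, -0.1]
opening: 0.085
gripper_force: 0.0
```

Emit:
arm_command([
  {"translation":[0,0,-40],"rotation":[0,0,0],"claw":87},
  {"translation":[0,0,-80],"rotation":[0,0,0],"claw":87},
  {"translation":[0,0,-120],"rotation":[0,0,0],"claw":87},
  {"translation":[0,0,-120],"rotation":[0,0,0],"claw":87},
  {"translation":[0,0,-120],"rotation":[0,0,0],"claw":87},
])

```text
clock: 23.7
tool_pos: [0.5903, 0.1206, 0.2119]
orientation: [-179.9, 0.1, -123.9]
force: [0.2, -0.5, -0.8]
opening: 0.087
gripper_force: 0.0
```

```bash
python3 - <<'E'
from h import *
go((.5,.2,.2))
p,d=snap('side'); cv2.imwrite('pics/sd5.png',cv2.cvtColor(cv2.resize(p[130:300,80:330],None,fx=3,fy=3),4))
P=cloud(cam('side'),d)
for n,(x,y) in dict(yellow=(.502,-.009),red=(.546,.057),black=(.589,.12),blue=(.633,.184)).items():
    m=np.hypot(P[...,0]-x,P[...,1]-y)<.028; Q=P[m&(P[...,2]>.02)&(P[...,2]<.12)]; print(n,'top z',np.percentile(Q[:,2],98).round(4))
E
```

```text
clock 23.7 pos [0.5903 0.1206 0.2119] rpy [-1.7994e+02  1.5000e-01 -1.2385e+02] F [ 0.2 -0.5 -0.8] open 0.087 grip 0.0
(0.5, 0.2, 0.2) -> [-15.7 119.2  11.8] [-0.01  0.03 -0.01]
yellow top z 0.0572
red top z 0.0574
black top z 0.0892
blue top z 0.0892
```

View pics/sd5.png

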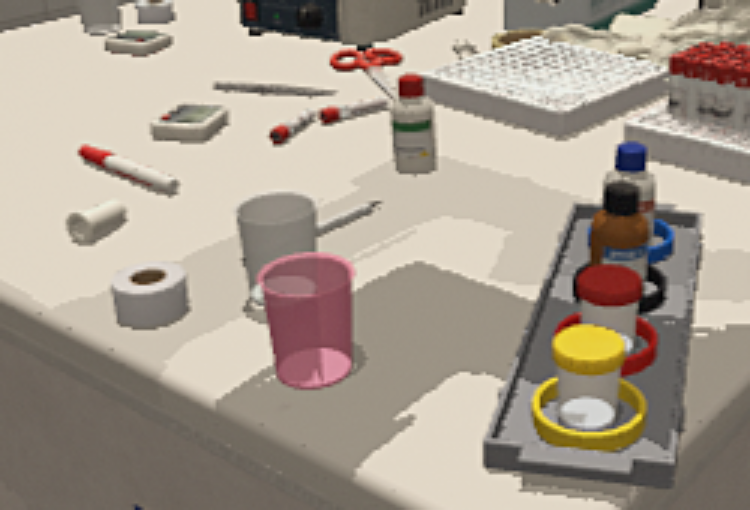

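All four stand upright in their rings. The tops read 57 mm for the cups and 89 mm for the bottles, matching 6 + 50 and 6 + 83 mm, so each is on the floor. The red-cap bottle (412,120) and the beaker (278,250) are where they were. Handing in.

```bash
python3 -c "
from h import *
print(ctrl.close_job())"
```

```text
the job is handed in; nothing more can be done
None
```

The caddy is packed and handed in at about 24 s: both cups, the blue-cap bottle and the brown bottle stand upright on the floor in their matching rings, and the red-cap bottle and beaker were left where they stood.

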